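# Lift a fossil slab off its bearers with a blade lifter and hold it level

### The arm

A 6-joint arm with a two-finger parallel gripper is mounted at the origin on the work surface. World frame = base frame: x ahead of the robot, y to its left, z up, the work surface at z = 0. Lengths are in m, angles in degrees, forces in N, time in s.
With the tool pointing down it reaches from about 0.3 to 0.75 m from the base axis. Payload 8.5 kg.
Tool frame: the origin (TCP) lies between the finger pads; the fingertips stand bot.tips_ahead ahead of it and the grasp point (between the pads) lies 8 mm behind it (bot.tips_ahead is the distance from the TCP to the fingertips, in m); y points along the fingers, z is the direction in which the jaws open and shut, and the axes are right-handed (so a half turn about y gives the same grasp; the last joint's range is limited). The gripper opens to 85 mm and grips with 20 to 120 N. Pads are 22 mm wide; open, the fingers measure 114 mm over their backs; the gripper's body (76 mm by 85 mm) begins 54 mm behind the grasp point. The pads swing forward as they close: fully open they stand 13 mm farther back than shut.
Start: joints at [-77.08, 21.807, 74.336, -0, 83.858, -12.336], TCP at [0.235, -0.497, 0.242] pointing down, gripper open.
Joint ranges: [-178.18, 178.18], [-50.72, 133.34], [12.68, 142.11], [-81.47, 261.47], [9.98, 163.14], [-165.26, 165.26]. Speed limits (degrees/s): [136.94, 136.94, 180, 180, 180, 180].

### API

Orientations are given as a 3x3 rotation matrix whose columns are the frame's x, y, z axes.
In Python, from workcell import readout, viewer, bot gives the robot as it stands.
- The arm moves only by the shell command python3 -m crank 'ROWS' [OPENING] [FORCE]. ROWS is JSON, a list of rows, each an object with "offset": the shift along the world's x, y, z each as a share of 0.03 m, from -1 to 1, a list of three; "turn": the turn, a rotation vector about the world's x, y, z each as a share of 30 degrees, from -1 to 1, a list of three. A call has 1 to 12 rows; each row shifts and turns the commanded pose from where the row before left it; what a row does not reach is not made up. A row lasts 1/8 s, in which the tool goes at most 62.5 mm and 10.7 degrees, less where a joint would pass 70% of its speed; a pose out of reach is approached as far as the arm can. A call with a number of a shift or a turn outside -1 to 1 is refused whole. A call with a gripper value outside its range is refused whole. OPENING is the closure, from -1 (fully open) to 1 (shut), set as the call begins (- or left out, the last holds). The fingers move at their own pace and stop on an object; FORCE is the grip in N (left out, the last holds). Time passes only in rows, so rows that do not move let the fingers close. It gives the time, the measured TCP pose, the force and the opening at its end, in the units of the state.
- readout.state(): the state, without advancing time (a new reading comes with each control period).
- viewer.grab_frame(name): name is "side" or "top" or "wrist"; returns a dict with "image" (384x512x3 uint8, red, green, blue), "range_z" (384x512 float32, m along the optical axis (not along the pixel's ray), 0 where there is no reading), "vertical_fov" (degrees; the focal length in pixels is half the picture's height over the tangent of half this angle, whatever the lens; pixels are square), "cx", "cy" (the principal point, pixels), "pose" (4x4, takes a point from camera to world coordinates). Camera axes: x right, y up, looking along -z (the intrinsics and any distortion apply to the point x, -y, -z); pixel columns grow to the right and rows downward; lengths in m; the calibration is good to about 2 mm. A picture is of the moment at which its call begins.
- bot.hand_in(): hands the job in, once; it reports no verdict.
The state is a dict: "t": time; "qpos": joint angles; "qd": joint speeds; "joint_efforts": joint torques, N m; "position": TCP position; "tool_rot": TCP orientation; "ft_force": force on the tool from outside, world axes, zero at the start; "ft_torque": the same for the moment, N m; "finger_gap": finger opening in m.
Only numpy, scipy, OpenCV 4.12 (cv2) and the standard library are available. Lean on these libraries where they do the work, as an engineer would, in place of code of your own. Each camera call takes 0.05 s, during which the arm holds its last target. There are 200 camera calls.

### The job

Take the C-shaped lifter by its square wooden grip and slide its flat blade, from the slab's side that faces the robot, squarely and centrally under the fossil slab through the channel between the two wooden bearers, until the blade's tip is flush with the slab's far edge, without shifting the slab. Then raise the slab straight up on the blade to about 80 mm above the bearers and finish while still holding it there, level and steady, carried by the blade alone. Never touch the slab with the gripper, and leave the hammer, grinding wheel and jar where they are.

Things in the scene. Friction and masses are not known exactly. Their poses are not given: they have to be found in the camera images.
- lifter_grip (a point): Centre (half-way up) of the lifter's grip: upright square dark-wood block 26 x 26 mm, 50 mm tall, centre 97 mm above the blade's underside. Lifter: loose dark steel C-frame, 0.3 kg, standing on its flat blade. x points along the blade to its tip, z up. Empty it balances 14 mm behind the grip, loaded almost under it. Top arm below grip: 20 mm wide, 64-72 mm above the blade's underside.
- lifter_tip (a point): Middle of the blade's front edge, upper face: 62 mm ahead (x) of and 93 mm below the grip's centre; same axes. Blade 118 mm long, 50 mm wide, 4 mm thick. Riser: upright 6 mm plate, 30 mm wide, at the blade's back end, 50-56 mm behind the grip's centre, joining blade and top arm. The mouth of the C is 60 mm high, open ahead and to both sides.
- slab: Loose tan sandstone slab with a fossil skeleton in low relief (under 5 mm) on top: 90 mm (x) by 130 mm (y) by 14 mm thick, 0.27 to 0.45 kg, lying flat across the two bearers, within 6 mm and 3 degrees of the cradle's middle. Origin: centre of its underside; x points away from the robot to its far edge (45 mm from the origin), z up.
- cradle: Fixed support of the slab: black rubber plate 110 (x) by 150 (y) by 6 mm with two wooden bearers along x, 100 mm long, 16 mm wide, centred at y = +54 and -54 mm, tops 40 mm above the bench. The channel between them is 92 mm wide, 34 mm high from plate to slab, open at both ends. Origin: centre of its underside; x points away from the robot along the channel.
- hammer: Bystander: hammer 250 mm long lying on the bench to the robot's right. Leave alone.
- wheel: Bystander: pink-brown grinding wheel, 100 mm diameter, 22 mm thick, lying flat beyond the work. Leave alone.
- jar: Bystander: closed amber jar, 60 mm diameter, 75 mm tall, standing to the robot's left. Leave alone.
There are look-alikes about, which are no part of the job. What is shaped like the part that bears lifter_grip but pink or purple is not meant.

How it is judged (in metres and radians):
On the way, in this order (a step that is already met when the one before it is completed fails the run):
1. the blade lies under the resting, unshifted slab, square, central and with its tip flush with the far edge (x of lifter_tip in the frame of slab between 0.037 and 0.053 m and y of lifter_tip in the frame of slab between -0.012 and 0.012 m and z of lifter_tip in the frame of slab between -0.034 and 0.002 m and angle between the x axis of lifter_tip and the x axis of slab, either way round below 0.12 rad and distance of slab from where it was at the start of the episode below 0.008 m and contact force between slab and cradle above 1 N and contact force between lifter and the fingers above 1 N), for 0.1 s.
2. the slab is clear of the bearers, carried by the blade (z of slab in the frame of cradle above 0.06 m and contact force between slab and cradle below 0.05 N and contact force between slab and lifter above 1 N), for 0.1 s.
At the end, for the whole second after the job is handed in: Slab on the blade alone, 55-110 mm above the bearers, within 40 mm of the cradle centre, tilted under 5 degrees, under 10 mm/s and 0.1 rad/s; tip within 14 mm of its far edge, 18 mm of its middle line; lifter held in the fingers, clear of the cradle (z of slab in the frame of cradle between 0.095 and 0.15 m and horizontal distance between slab and cradle below 0.04 m and angle between slab's own z axis and vertical below 0.09 rad and linear speed of slab below 0.01 m/s and angular speed of slab below 0.1 rad/s and contact force between slab and lifter above 1 N and contact force between lifter and the fingers above 1 N and contact force between each of slab, lifter and cradle below 0.05 N and contact force between slab and the fingers below 0.05 N and contact force between slab and the arm below 0.05 N and x of lifter_tip in the frame of slab between 0.031 and 0.059 m and y of lifter_tip in the frame of slab between -0.018 and 0.018 m); the arm keeps its last pose, push and grip.
It fails at once if the gripper or arm touches the slab (contact force between slab and the fingers above 0.3 N or contact force between slab and the arm above 0.3 N).
It fails at once if the slab is tipped by more than 17 degrees (angle between slab's own z axis and vertical above 0.3 rad).
It fails at once if a bystander is disturbed (distance of any of hammer, wheel, jar from where it was at the start of the episode above 0.02 m).
It also fails if it takes over 51 s, if anything falls off the work surface, if the arm or the gripper's body presses on something with over 40 N, if the wrist force passes 120 N, or if a joint passes its speed limit or range.

## Working session

There is one attempt and no reset: what is moved stays moved. The work goes in short steps, Python scripts to look and compute and a shell command to move; the robot and the scene stay as the last step left them, time stands still between calls to the robot, and variables do not carry over. Pictures are saved under pics/ and viewed, about 8 in all and at most 12, crops included, and the job is handed in when it is done.

```bash
mkdir -p pics; ls; cat > h.py <<'E'
import numpy as np, cv2
from workcell import readout, viewer, bot
def grab(n):
    f=viewer.grab_frame(n); np.savez('/tmp/%s.npz'%n, **{k:np.asarray(v) for k,v in f.items()}); return f
def K(f):
    h=f['image'].shape[0]; return h/2/np.tan(np.radians(float(f['vertical_fov']))/2)
def cloud(f):
    z=f['range_z']; fl=K(f); v,u=np.mgrid[:z.shape[0],:z.shape[1]]
    p=np.stack([(u-f['cx'])*z/fl,-(v-f['cy'])*z/fl,-z],-1); T=np.asarray(f['pose'])
    return p@T[:3,:3].T+T[:3,3]
E
python3 - <<'E'
from h import *
s=readout.state(); print(s['t'],s['position'],s['tool_rot'],s['finger_gap'],bot.tips_ahead)
ims=[]
for n in ['top','side']:
    f=grab(n); print(n,{k:v for k,v in f.items() if k not in('image','range_z')},(f['range_z']>0).mean())
    cv2.imwrite('pics/%s0.png'%n,f['image'][:,:,::-1])
E
```

```text
pics
0.0 [ 0.23462064 -0.4971259   0.24169075] [[-9.04389088e-01 -3.24618462e-04  4.26708650e-01]
 [-4.26708629e-01  1.51037261e-03 -9.04387895e-01]
 [-3.50908048e-04 -9.99998807e-01 -1.50448200e-03]] 0.08515336315068127 0.011
top {'vertical_fov': 55.512558345174725, 'cx': 256.6781379935786, 'cy': 196.8413740477076, 'pose': array([[ 1.44637237e-03,  9.84684749e-01, -1.74338329e-01,
         3.95986861e-01],
       [-9.99955845e-01, -1.94613306e-04, -9.39518733e-03,
        -1.48626329e-02],
       [-9.28522623e-03,  1.74344220e-01,  9.84640989e-01,
         1.34048717e+00],
       [ 0.00000000e+00,  0.00000000e+00,  0.00000000e+00,
         1.00000000e+00]])} 0.9956614176432291
side {'vertical_fov': 51.8919656925461, 'cx': 258.637259703416, 'cy': 188.1330891485006, 'pose': array([[-0.891926  ,  0.34244504, -0.29529545,  0.26076222],
       [-0.45214739, -0.66741223,  0.59171248,  0.69833176],
       [ 0.00554521,  0.66128081,  0.75011795,  0.96338823],
       [ 0.        ,  0.        ,  0.        ,  1.        ]])} 0.9959259033203125
```

View pics/top0.png

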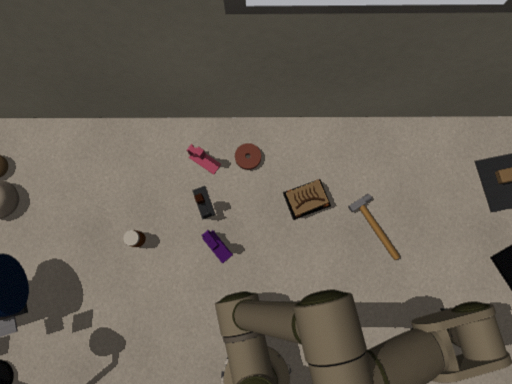

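View pics/side0.png

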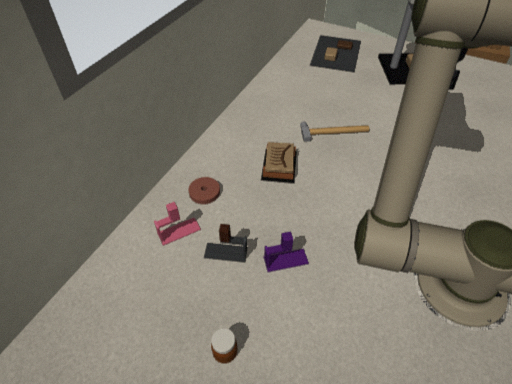

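Top view: the dark lifter is at about (203,203), with its grip at (200,197) and its tip pointing up and away from the robot. The slab on the cradle is at (307,198). The pink and purple look-alikes are at (203,158) and (217,246), the hammer at (375,225), the wheel at (248,156) and the jar at (135,239). The side view shows the lifter's riser at (243,248), on the robot's side.

```bash
cat > m.py <<'E'
from h import *
import sys
def rect(p):
    (c,s,a)=cv2.minAreaRect(p.astype(np.float32)); 
    b=cv2.boxPoints((c,s,a)); e=[b[1]-b[0],b[2]-b[1]]
    e=max(e,key=lambda x:x[0]**2*0+np.linalg.norm(x)); 
    return np.round(c,4),np.round(s,4),round(float(np.degrees(np.arctan2(e[1],e[0]))),2)
def report(f,n):
    P=cloud(f); im=f['image'].astype(int); X,Y,Z=P[...,0],P[...,1],P[...,2]; sat=im.max(-1)-im.min(-1)
    print(n)
    # slab
    m=(abs(X-SL[0])<.11)&(abs(Y-SL[1])<.11)&(Z>.046)&(Z<.066)
    print('slab top',m.sum(),rect(P[m][:,:2]),np.median(Z[m]))
    m=(abs(X-LF[0])<.1)&(abs(Y-LF[1])<.1)&(Z>.085)&(Z<.14)
    print('grip',m.sum(),rect(P[m][:,:2]),np.percentile(Z[m],[5,50,95]))
    m=(abs(X-LF[0])<.12)&(abs(Y-LF[1])<.1)&(Z<.02)&(im.max(-1)<75)&(Z>-.01)
    l,k,st,c=cv2.connectedComponentsWithStats(m.astype(np.uint8)); i=1+np.argmax(st[1:,4]); m=k==i
    print('blade',m.sum(),rect(P[m][:,:2]),np.median(Z[m]))
E
python3 - <<'E'
from h import *
import m
for n in ['top','side']:
    f=dict(np.load('/tmp/%s.npz'%n)); P=cloud(f)
    if n=='top': m.SL=P[198,307]; m.LF=P[203,203]; print(m.SL,m.LF, P[156,240],P[239,131],P[230,375],P[100+100,360],P[246,217],P[158,203])
    m.report(f,n)
E
```

```text
[ 0.61965899 -0.18257832  0.05324527] [0.5983196  0.18620916 0.07356802] [0.78449641 0.06036086 0.02311756] [0.47195366 0.43278537 0.07351302] [ 0.50828229 -0.4293447   0.01960282] [ 0.61575514 -0.37685172  0.03319115] [0.44765014 0.13224177 0.08679845] [0.76597221 0.19270249 0.06097533]
top
slab top 892 (array([ 0.6245, -0.1822]), array([0.0896, 0.1304]), -67.75) 0.05290845908828423
grip 76 (array([0.6116, 0.1963]), array([0.0264, 0.0261]), 17.91) [0.09224618 0.11924952 0.12264009]
blade 388 (array([0.6025, 0.1822]), array([0.1543, 0.0996]), 53.82) 0.0007578078328266402
side
slab top 765 (array([ 0.6226, -0.1787]), array([0.0898, 0.1345]), -68.34) 0.05321475254723129
grip 163 (array([0.6101, 0.1996]), array([0.0257, 0.0271]), -69.99) [0.09090325 0.11869007 0.12311216]
blade 590 (array([0.6124, 0.197 ]), array([0.1193, 0.0554]), 19.77) 0.0032806102535890558
```

```bash
python3 -m crank '[{"offset":[0.52,0.967,0],"turn":[0,0,-0.177]},{"offset":[0.52,0.967,0],"turn":[0,0,0]},{"offset":[0.52,0.967,0],"turn":[0,0,0]},{"offset":[0.52,0.967,0],"turn":[0,0,0]},{"offset":[0.52,0.967,0],"turn":[0,0,0]},{"offset":[0.52,0.967,0],"turn":[0,0,0]},{"offset":[0.52,0.967,0],"turn":[0,0,0]},{"offset":[0.52,0.967,0],"turn":[0,0,0]},{"offset":[0.52,0.967,0],"turn":[0,0,0]},{"offset":[0.52,0.967,0],"turn":[0,0,0]},{"offset":[0.52,0.967,0],"turn":[0,0,0]},{"offset":[0.52,0.967,0],"turn":[0,0,0]}]' -1
python3 - <<'E'
from h import *
f=grab('wrist');cv2.imwrite('pics/w1.png',f['image'][:,:,::-1]);print(f['pose'])
import m
m.SL=[.6235,-.181];m.LF=[.61,.199]
m.report(f,'w')
E
```

```text
t: 1.6
position: [0.4222, -0.1482, 0.2421]
tool_rot: [[-0.94, -0.0, 0.341], [-0.341, 0.0, -0.94], [0.0, -1.0, -0.0]]
ft_force: [0.3, -0.4, 0.1]
finger_gap: 0.0856
[[ 3.41455419e-01  9.06224477e-01  2.49329889e-01  4.85190052e-01]
 [-9.39897591e-01  3.28983293e-01  9.14467709e-02 -1.26048112e-01]
 [ 8.45934352e-04 -2.65569557e-01  9.64091331e-01  3.73277732e-01]
 [ 0.00000000e+00  0.00000000e+00  0.00000000e+00  1.00000000e+00]]
w
slab top 5784 (array([ 0.5954, -0.1937]), array([0.0385, 0.1308]), -70.49) 0.05384579843161111Traceback (most recent call last):
  File "<stdin>", line 5, in <module>
  File "m.py", line 15, in report
    print('grip',m.sum(),rect(P[m][:,:2]),np.percentile(Z[m],[5,50,95]))
                                          ~~~~~~~~~~~~~^^^^^^^^^^^^^^^^
    return _quantile_unchecked(
        a, q, axis, out, overwrite_input, method, keepdims, weights)
    return _ureduce(a,
                    func=_quantile_ureduce_func,
    ...<5 lines>...
                    overwrite_input=overwrite_input,
                    method=method)
    r = func(a, **kwargs)
    result = _quantile(arr,
                       quantiles=q,
    ...<2 lines>...
                       out=out,
                       weights=wgt)
    slices_having_nans = np.isnan(arr[-1, ...])
                                  ~~~^^^^^^^^^
IndexError: index -1 is out of bounds for axis 0 with size 0
```

View pics/w1.png

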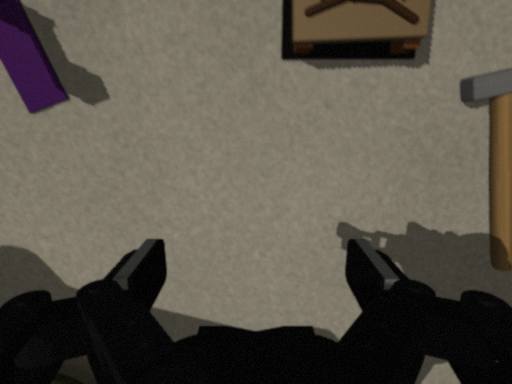

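The wrist view shows the slab's near edge (290–415, 45), the purple look-alike at upper left and the hammer at right. I'm continuing to the lifter.

```bash
python3 -m crank '[{"offset":[0.52,0.967,0],"turn":[0,0,0]},{"offset":[0.52,0.967,0],"turn":[0,0,0]},{"offset":[0.52,0.967,0],"turn":[0,0,0]},{"offset":[0.52,0.967,0],"turn":[0,0,0]},{"offset":[0.52,0.967,0],"turn":[0,0,0]},{"offset":[0.52,0.967,0],"turn":[0,0,0]},{"offset":[0.52,0.967,0],"turn":[0,0,0]},{"offset":[0.52,0.967,0],"turn":[0,0,0]},{"offset":[0.52,0.967,0],"turn":[0,0,0]},{"offset":[0.52,0.967,0],"turn":[0,0,0]},{"offset":[-0.5,0.67,0],"turn":[0,0,0]},{"offset":[0,0,0],"turn":[0,0,0]}]' -1
python3 - <<'E'
from h import *
f=grab('wrist');cv2.imwrite('pics/w2.png',f['image'][:,:,::-1])
P=cloud(f);X,Y,Z=P[...,0],P[...,1],P[...,2]
import m
m1=(abs(X-.61)<.06)&(abs(Y-.199)<.06)&(Z>.112)&(Z<.135)
print('grip top',m1.sum(),m.rect(P[m1][:,:2]),np.median(Z[m1]))
m2=(abs(X-.61)<.12)&(abs(Y-.199)<.08)&(Z<.03)&(Z>-.01)&(f['image'].max(-1)<60)
for nm,mm in(('all',m2),):
    print(mm.sum(),m.rect(P[mm][:,:2]))
E
```

```text
t: 3.15
position: [0.5615, 0.162, 0.2422]
tool_rot: [[-0.939, -0.001, 0.343], [-0.343, -0.0, -0.939], [0.001, -1.0, -0.0]]
ft_force: [-0.4, -1.2, 0.8]
finger_gap: 0.085
grip top 1017 (array([0.6098, 0.1956]), array([0.0248, 0.0261]), -69.89) 0.12146230177896528
2941 (array([0.5774, 0.1846]), array([0.1918, 0.0541]), 17.29)
```

View pics/w2.png

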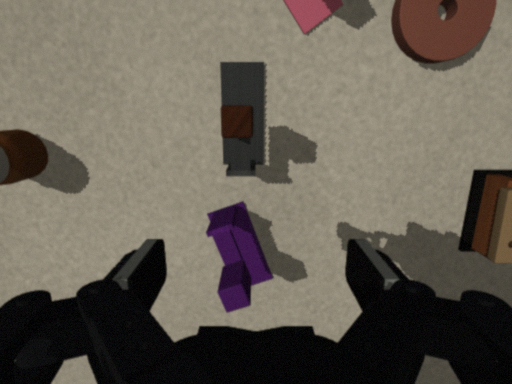

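The wrist view shows the lifter's grip at (237,121), square to the tool, with the purple decoy at (238,255) well behind. Now moving over the grip and down.

```bash
python3 -m crank '[{"offset":[0.82,0.575,0],"turn":[0,0,0]},{"offset":[0.82,0.575,0],"turn":[0,0,0]},{"offset":[0,0,0],"turn":[0,0,0]},{"offset":[0,0,-1],"turn":[0,0,0]},{"offset":[0,0,-1],"turn":[0,0,0]},{"offset":[0,0,-1],"turn":[0,0,0]},{"offset":[0,0,-1],"turn":[0,0,0]},{"offset":[0,0,-0.95],"turn":[0,0,0]},{"offset":[0,0,0],"turn":[0,0,0]}]' -1
python3 - <<'E'
from h import *
f=grab('wrist');cv2.imwrite('pics/w3.png',f['image'][:,:,::-1])
E
```

```text
t: 4.32
position: [0.6108, 0.1942, 0.0924]
tool_rot: [[-0.94, -0.004, 0.34], [-0.34, -0.001, -0.94], [0.004, -1.0, -0.001]]
ft_force: [-0.1, 0.6, 1.0]
finger_gap: 0.0856
```

View pics/w3.png

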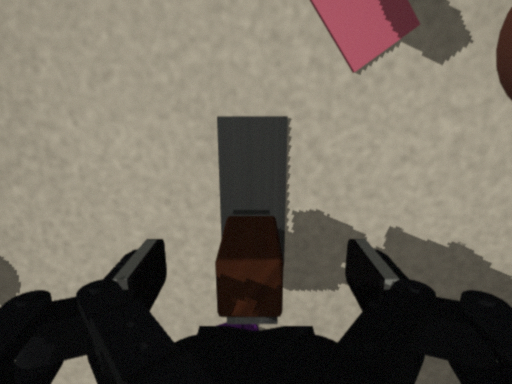

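The grip sits between the fingers (x 218–283, finger midline about 256). Closing.

```bash
python3 -m crank '[{"offset":[0,0,0],"turn":[0,0,0]},{"offset":[0,0,0],"turn":[0,0,0]},{"offset":[0,0,0],"turn":[0,0,0]},{"offset":[0,0,0],"turn":[0,0,0]},{"offset":[0,0,0],"turn":[0,0,0]},{"offset":[0,0,0],"turn":[0,0,0]},{"offset":[0,0,0.5],"turn":[0,0,0]},{"offset":[0,0,1],"turn":[0,0,0]},{"offset":[0,0,1],"turn":[0,0,0]},{"offset":[0,0,1],"turn":[0,0,0]},{"offset":[0,0,0],"turn":[0,0,0]},{"offset":[0,0,0],"turn":[0,0,0]}]' 1 100
python3 - <<'E'
from h import *
f=grab('wrist');cv2.imwrite('pics/w4.png',f['image'][:,:,::-1])
E
```

```text
t: 5.88
position: [0.6115, 0.1953, 0.1973]
tool_rot: [[-0.94, -0.003, 0.341], [-0.341, -0.0, -0.94], [0.003, -1.0, -0.0]]
ft_force: [-0.3, 0.4, -3.0]
finger_gap: 0.0249
```

View pics/w4.png

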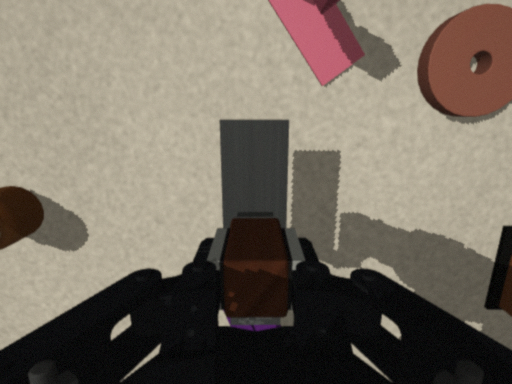

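The lifter is held and lifted (-3 N, matching its weight). I'll measure the blade relative to the TCP, for tip position and pitch.

```bash
cat > b.py <<'E'
from h import *
import m
def blade(f):
    s=readout.state(); R=np.array(s['tool_rot']); p=np.array(s['position'])
    Q=(cloud(f)-p); ex=-R[:,0]; ey=np.cross([0,0,1],ex)
    a,b,c=Q@ex,Q@ey,Q[...,2]
    k=(a>.015)&(a<.09)&(abs(b)<.045)&(abs(c+.093)<.03)
    A=np.c_[a[k],b[k],np.ones(k.sum())]; 
    pl=np.linalg.lstsq(A,c[k],rcond=None)[0]
    print('n',k.sum(),'slopes deg',np.degrees(pl[:2]),'z at a=.062',pl@[.062,0,1], 'resid',np.std(c[k]-A@pl))
    kk=k&(a>.035)
    print('tip a',np.percentile(a[k],99.5),'b range',np.percentile(b[k],[.5,99.5]))
    e=[]
    for a0 in (.03,.04,.05,.058):
        q=k&(abs(a-a0)<.004); e.append((np.percentile(b[q],1)+np.percentile(b[q],99))/2)
    print('centreline b',np.round(e,4))
E
python3 -c "
from b import *
blade(dict(np.load('/tmp/wrist.npz')))"
```

```text
n 4136 slopes deg [-0.16204218  0.44986244] z at a=.062 -0.09050392177449167 resid 0.000651336598322864
tip a 0.05958849693634668 b range [-0.02453235  0.02495059]
centreline b [0.0002 0.0002 0.0002 0.0002]
```

```bash
python3 -m crank '[{"offset":[0,-0.5,0],"turn":[0,0,0]},{"offset":[0,-0.9,0],"turn":[0,0,0]},{"offset":[0,-0.9,0],"turn":[0,0,0]},{"offset":[0,-0.9,0],"turn":[0,0,0]},{"offset":[0,-0.9,0],"turn":[0,0,0]},{"offset":[0,-0.9,0],"turn":[0,0,0]},{"offset":[0,-0.9,0],"turn":[0,0,0]},{"offset":[0,-0.9,0],"turn":[0,0,0]},{"offset":[-0.435,-0.9,0],"turn":[0,0,0]},{"offset":[-0.435,-0.9,0],"turn":[0,0,0]},{"offset":[-0.435,-0.9,0],"turn":[0,0,0]},{"offset":[-0.435,-0.9,0],"turn":[0,0,0]}]'
python3 -m crank '[{"offset":[-0.435,-0.9,0],"turn":[0,0,0]},{"offset":[-0.435,-0.9,0],"turn":[0,0,0]},{"offset":[-0.435,-0.9,0],"turn":[0,0,0]},{"offset":[-0.435,-0.43,0],"turn":[0,0,0]},{"offset":[0,0,0],"turn":[0,0,0]},{"offset":[0,0,0],"turn":[0,0,0]}]'
cat > s.py <<'E'
from b import *
def slab(f,n):
    P=cloud(f);X,Y,Z=P[...,0],P[...,1],P[...,2]
    k=(abs(X-.6235)<.09)&(abs(Y+.181)<.1)&(Z>.048)&(Z<.064)
    im=f['image'].astype(int); k&=(im[...,0]>im[...,2]+12)
    k=cv2.morphologyEx(k.astype(np.uint8),cv2.MORPH_OPEN,np.ones((3,3)))
    l,c,st,_=cv2.connectedComponentsWithStats(k); k=c==1+np.argmax(st[1:,4])
    print(n,k.sum(),m.rect(P[k][:,:2]),np.median(Z[k]))
    return P,k
E
python3 - <<'E'
from s import *
f=grab('wrist');cv2.imwrite('pics/w5.png',f['image'][:,:,::-1])
P,k=slab(f,'wrist')
blade(f)
yaw=np.radians(21);R=np.array([[np.cos(yaw),np.sin(yaw)],[-np.sin(yaw),np.cos(yaw)]])
q=(P[k][:,:2]-[.6235,-.181])@R.T
# near edge line
xs=[];
for y0 in np.arange(-.05,.051,.01):
    s=abs(q[:,1]-y0)<.003; 
    if s.sum()>5: xs.append((y0,np.percentile(q[s,0],1),np.percentile(q[s,0],99)))
xs=np.array(xs);print(np.round(xs,4)); 
for j in(1,2): c=np.polyfit(xs[:,0],xs[:,j],1); print('edge',c[1],'yaw',21-np.degrees(c[0]))
ys=[]
for x0 in np.arange(-.035,.036,.01):
    s=abs(q[:,0]-x0)<.003
    if s.sum()>5: ys.append((x0,np.percentile(q[s,1],.5),np.percentile(q[s,1],99.5)))
ys=np.array(ys);print(np.round(ys,4))
for j in(1,2): c=np.polyfit(ys[:,0],ys[:,j],1); print('side',c[1],'yaw',21+np.degrees(c[0]))
E
```

```text
t: 7.42
position: [0.5588, -0.1182, 0.1982]
tool_rot: [[-0.94, -0.001, 0.341], [-0.341, 0.0, -0.94], [0.001, -1.0, -0.001]]
ft_force: [0.1, 0.2, -3.4]
finger_gap: 0.0249
t: 8.18
position: [0.5077, -0.2099, 0.1988]
tool_rot: [[-0.94, 0.0, 0.341], [-0.341, 0.0, -0.94], [-0.0, -1.0, -0.0]]
ft_force: [-0.1, 0.1, -3.7]
finger_gap: 0.0249
wrist 15874 (array([ 0.6192, -0.1848]), array([0.0833, 0.1303]), -67.89) 0.053779429057806055
n 4132 slopes deg [-0.03054071  0.46490126] z at a=.062 -0.09066276648022942 resid 0.0006625451935296365
tip a 0.05924494205760101 b range [-0.02461598  0.02487857]
centreline b [0.0001 0.0001 0.0001 0.0001]
[[-0.05   -0.0449  0.032 ]
 [-0.04   -0.0455  0.0324]
 [-0.03   -0.0454  0.0325]
 [-0.02   -0.0452  0.0329]
 [-0.01   -0.0459  0.0328]
 [ 0.     -0.0457  0.0331]
 [ 0.01   -0.0463  0.0331]
 [ 0.02   -0.0462  0.0332]
 [ 0.03   -0.0468  0.0334]
 [ 0.04   -0.0467  0.0339]
 [ 0.05   -0.0473  0.0339]]
edge -0.04598878049632147 yaw 22.210271388004582
edge 0.03303307663806074 yaw 20.01030383799425
[[-0.035  -0.0663  0.061 ]
 [-0.025  -0.0658  0.0618]
 [-0.015  -0.0659  0.0622]
 [-0.005  -0.0657  0.0624]
 [ 0.005  -0.0656  0.0626]
 [ 0.015  -0.0653  0.0626]
 [ 0.025  -0.065   0.0628]
 [ 0.035  -0.0635  0.0632]]
side -0.06538954243437224 yaw 22.692814946705877
side 0.06232430302529531 yaw 22.47282000976698
```

View pics/w5.png

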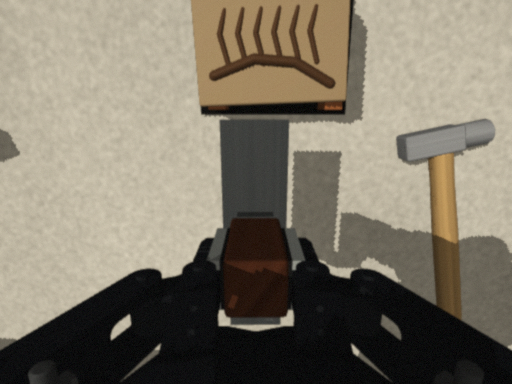

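The near edge of the slab is at row 105 and the blade points at it along columns 220–288. Slab yaw is about 22.3° and its centre about (0.623, -0.183), agreeing with the top view. Now lining up and going down.

```bash
python3 -m crank '[{"offset":[-0.313,-0.79,0],"turn":[0,0,0.073]},{"offset":[0,0,-0.7],"turn":[0,0,0]},{"offset":[0,0,-0.8],"turn":[0,0,0]},{"offset":[0,0,-0.8],"turn":[0,0,0]},{"offset":[0,0,-0.46],"turn":[0,0,0]},{"offset":[0,0,0],"turn":[0,0,0]},{"offset":[0,0,0],"turn":[0,0,0]},{"offset":[0,0,0],"turn":[0,0,0]}]'
python3 - <<'E'
from s import *
f=grab('wrist');cv2.imwrite('pics/w6.png',f['image'][:,:,::-1])
P,k=slab(f,'wrist'); blade(f)
s=readout.state();R=np.array(s['tool_rot']);p=np.array(s['position']);ex=-R[:2,0];ey=np.array([-ex[1],ex[0]])
print('tool yaw',np.degrees(np.arctan2(ex[1],ex[0])),p)
q=np.c_[(P[k][:,:2]-p[:2])@ex,(P[k][:,:2]-p[:2])@ey]
e=[(y0,np.percentile(q[abs(q[:,1]-y0)<.003,0],1)) for y0 in np.arange(-.05,.051,.01)]
c=np.polyfit(*np.array(e).T,1);print('near edge ahead',c[1],'dyaw',-np.degrees(c[0]))
for a in np.arange(.095,.16,.01):
    t=abs(q[:,0]-a)<.003
    if t.sum()>20: print(round(a,3),np.percentile(q[t,1],[.5,99.5]))
E
```

```text
t: 9.22
position: [0.4986, -0.2344, 0.1169]
tool_rot: [[-0.926, 0.001, 0.377], [-0.377, -0.001, -0.926], [-0.001, -1.0, 0.001]]
ft_force: [0.5, 0.8, -3.1]
finger_gap: 0.0249
wrist 15950 (array([ 0.5983, -0.1929]), array([0.0387, 0.1307]), -67.9) 0.05375899474315017
n 11813 slopes deg [-5.99084044  0.31075944] z at a=.062 -0.1049857543240332 resid 0.014562525733980793
tip a 0.08978812328519861 b range [-0.04451208  0.04450522]
centreline b [ 0.0001 -0.0001  0.      0.0001]
tool yaw 22.13998829499602 [ 0.49853862 -0.23433661  0.11675571]
near edge ahead 0.08894816578479535 dyaw -0.019724819188417418
0.095 [-0.06314129  0.06447098]
0.105 [-0.06317936  0.06441167]
0.115 [-0.06310628  0.06434818]
0.125 [-0.06310348  0.06451085]
```

Aligned: yaw error 0°, lateral 0.6 mm, near edge 89 mm ahead of the TCP, so the travel is 119 mm.

```bash
python3 -m crank '[{"offset":[0.3,0.124,0],"turn":[0,0,0]},{"offset":[0.458,0.189,0],"turn":[0,0,0]},{"offset":[0.458,0.189,0],"turn":[0,0,0]},{"offset":[0.458,0.189,0],"turn":[0,0,0]},{"offset":[0,0,0],"turn":[0,0,0]}]'
python3 -m crank '[{"offset":[0.458,0.189,0],"turn":[0,0,0]},{"offset":[0.458,0.189,0],"turn":[0,0,0]},{"offset":[0.458,0.189,0],"turn":[0,0,0]},{"offset":[0.458,0.189,0],"turn":[0,0,0]},{"offset":[0.161,0.066,0],"turn":[0,0,0]},{"offset":[0,0,0],"turn":[0,0,0]},{"offset":[0,0,0],"turn":[0,0,0]},{"offset":[0,0,0],"turn":[0,0,0]}]'
python3 - <<'E'
from s import *
f=grab('top');slab(f,'top')
f=grab('side');slab(f,'side');cv2.imwrite('pics/s7.png',cv2.resize(f['image'][80:240,200:400,::-1],None,fx=3.5,fy=3.5,interpolation=2))
E
```

```text
t: 9.9
position: [0.5495, -0.2128, 0.1158]
tool_rot: [[-0.926, 0.0, 0.378], [-0.378, -0.0, -0.926], [-0.0, -1.0, 0.0]]
ft_force: [-0.6, 0.0, -4.0]
finger_gap: 0.0249
t: 10.9
position: [0.608, -0.189, 0.1161]
tool_rot: [[-0.926, -0.0, 0.376], [-0.376, -0.0, -0.926], [0.0, -1.0, -0.0]]
ft_force: [0.3, -0.3, -4.1]
finger_gap: 0.025
top 43 (array([ 0.6326, -0.1187]), array([0.0216, 0.0264]), -0.72) 0.052487676993343335
side 650 (array([ 0.6231, -0.1791]), array([0.0899, 0.1343]), -68.88) 0.053276022468799755
```

View pics/s7.png

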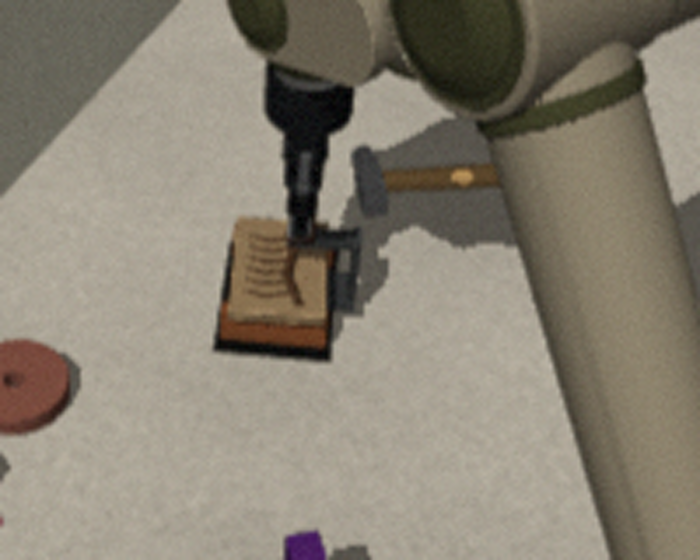

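The slab hasn't moved and the contact force is nil. The blade is in, with the riser just short of the near edge. Raising gently.

```bash
python3 -m crank '[{"offset":[0,0,0.2],"turn":[0,0,0]},{"offset":[0,0,0.1],"turn":[0,0,0]},{"offset":[0,0,0.07],"turn":[0,0,0]},{"offset":[0,0,0.07],"turn":[0,0,0]},{"offset":[0,0,0.07],"turn":[0,0,0]},{"offset":[0,0,0.07],"turn":[0,0,0]},{"offset":[0,0,0.07],"turn":[0,0,0]},{"offset":[0,0,0.07],"turn":[0,0,0]},{"offset":[0,0,0],"turn":[0,0,0]}]' - 120
python3 -c "
from s import *
slab(grab('side'),'side')"
```

```text
t: 12.12
position: [0.6083, -0.1888, 0.1378]
tool_rot: [[-0.926, 0.0, 0.377], [-0.377, -0.0, -0.926], [-0.0, -1.0, 0.0]]
ft_force: [-0.3, -0.2, -6.9]
finger_gap: 0.0246
side 646 (array([ 0.6224, -0.1786]), array([0.0906, 0.1337]), -67.97) 0.06037774580603694
```

```bash
python3 -m crank '[{"offset":[0,0,0.15],"turn":[0,0,0]},{"offset":[0,0,0.25],"turn":[0,0,0]},{"offset":[0,0,0.35],"turn":[0,0,0]},{"offset":[0,0,0.35],"turn":[0,0,0]},{"offset":[0,0,0.35],"turn":[0,0,0]},{"offset":[0,0,0.35],"turn":[0,0,0]},{"offset":[0,0,0.3],"turn":[0,0,0]},{"offset":[0,0,0.2],"turn":[0,0,0]},{"offset":[0,0,0.1],"turn":[0,0,0]},{"offset":[0,0,0],"turn":[0,0,0]},{"offset":[0,0,0],"turn":[0,0,0]},{"offset":[0,0,0],"turn":[0,0,0]}]'
python3 -m crank '[{"offset":[0,0,0],"turn":[0,0,0]},{"offset":[0,0,0],"turn":[0,0,0]},{"offset":[0,0,0],"turn":[0,0,0]},{"offset":[0,0,0],"turn":[0,0,0]}]'
python3 - <<'E'
from s import *
f=grab('side');P=cloud(f);X,Y,Z=P[...,0],P[...,1],P[...,2];im=f['image'].astype(int)
k=(abs(X-.6235)<.09)&(abs(Y+.181)<.1)&(Z>.115)&(Z<.15)&(im[...,0]>im[...,2]+12)
l,c,st,_=cv2.connectedComponentsWithStats(k.astype(np.uint8)); k=c==1+np.argmax(st[1:,4])
Q=P[k];A=np.c_[Q[:,:2]-Q[:,:2].mean(0),np.ones(len(Q))]
for _ in range(3):
    pl=np.linalg.lstsq(A,Q[:,2],rcond=None)[0]; r=abs(Q[:,2]-A@pl); g=r<.004; Q=Q[g];A=A[g]
print(len(Q),m.rect(Q[:,:2]),np.median(Q[:,2]),'tilt deg',np.degrees(pl[:2]))
cv2.imwrite('pics/s8.png',cv2.resize(f['image'][80:240,200:400,::-1],None,fx=3.5,fy=3.5,interpolation=2))
E
```

```text
t: 13.68
position: [0.6082, -0.1888, 0.2094]
tool_rot: [[-0.926, -0.0, 0.377], [-0.377, 0.0, -0.926], [0.0, -1.0, -0.0]]
ft_force: [0.6, 0.7, -6.9]
finger_gap: 0.0252
t: 14.18
position: [0.6083, -0.1888, 0.2096]
tool_rot: [[-0.926, 0.0, 0.377], [-0.377, -0.0, -0.926], [-0.0, -1.0, 0.0]]
ft_force: [-0.7, 0.4, -7.4]
finger_gap: 0.0248
678 (array([ 0.6226, -0.1785]), array([0.0894, 0.1318]), -68.23) 0.13264936618524076 tilt deg [-0.22789044  0.05747861]
```

View pics/s8.png

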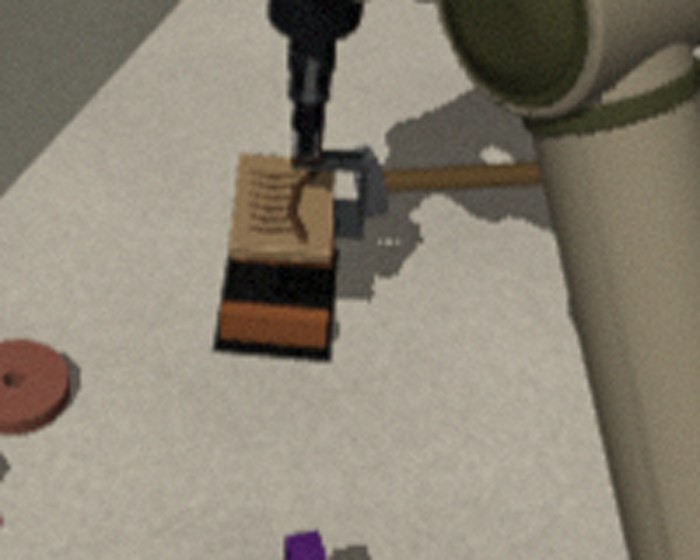

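The slab is level (under 0.3°), its top is 79.4 mm higher than when resting, and its horizontal position is unchanged. It hangs clear above the bearers on the blade. Handing in.

```bash
python3 -c "
from workcell import bot
print(bot.hand_in())"
```

```text
the job is handed in; nothing more can be done
None
```

I gripped the lifter by its wooden grip and slid the blade centrally under the slab. I then raised the slab straight up and handed in at about 14 s with it still held there. The hand-in gives no verdict, so the figures below are my own measurements.

- **Before insertion:** the blade was square to the slab (about 0° error) and 0.6 mm off centre, which I corrected. By calculation the tip ended within about 1 mm of the far edge, but I could not see the tip under the slab to confirm it.
- **During insertion:** the force reading stayed at the lifter's own weight, and the side view showed the slab within 1 mm of where it started. The top view was blocked by the arm then, so that check rests on the side camera alone.
- **At the end:** the side camera put the slab 79 mm above its resting height, tilted under 0.3° and within 1 mm of its starting position horizontally. The load of about 7 N matched the lifter plus the slab, and the arm was still.
- **Camera agreement:** the cameras differed by up to about 4 mm on the slab's position, which is within the allowed margins.
- **Bystanders:** the hammer, wheel and jar were not re-measured at the end. My moves stayed clear of them, and the final picture showed the wheel and hammer apparently undisturbed; the jar was outside that picture.

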